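Clear the test jig, close it, pin it and hold it shut

TASK

Get the clamshell test jig ready for its closed self-check: lift the plug-in module out of the jig's slot and lean it, orange edge up, inside the lean rest, its foot on the tray and its upper part tipped back against the fence, and let go of it. Then swing the jig's cover shut, take the long yellow-knobbed pin from its holder and push it down through the cover's hole into the hole of the lug below until its collar presses the springy cover fully shut. Finish while still holding the pin by its knob and pressing down, so that the cover stays fully shut; leave everything else alone.

Things in the scene. Friction and masses are not known exactly. Their poses are not given: they have to be found in the camera images.
- jig: Blue open box, the lower half of the clamshell, fixed, 140 (x) x 160 (y) x 50 mm high with an aluminium lug 40 (x) x 30 (y) mm, 50 high, sticking out of its -y side. Origin: centre of the underside. The hinge runs along its +y top edge (parallel to x); the cover swings up to stand over that edge. The walls are 8 to 10 mm thick. In the middle two black ribs form a slot 14 mm wide (x) and 120 mm long (y), its floor 20 mm and its top 35 mm above the origin.
- lug_hole (a point): Centre of the upper mouth of the vertical through hole (13 mm diameter, 2 mm chamfer) in the jig's lug, 50 mm above the table, at (0, -95, 50) mm in the jig's frame. Axes as the jig's.
- hinge_axis (a point): Point on the hinge axis of the cover, at (0, 80, 50) mm in the jig's frame; the axis runs along the jig's x. Axes as the jig's.
- hinge (a joint): Opening of the cover's stiff hinge in rad: 0 closed, 1.8 wide open, starts at 1.4 to 1.75. Friction keeps it where it is left (0.3 N m). The cover is carried on a spring, so it stands 0.05 rad higher than this joint says: closed but not pressed, the tab rides about 9 mm above the lug; it starts to give at about 2 N and pressing with some 8 N at the tab brings it fully shut, and it springs up again when let go.
- cover: The upper half, a blue frame with a clear window, 140 (x) x 160 (y) x 8 mm thick, with an aluminium tab 40 x 30 x 8 mm on its far edge, 250 g. Origin on the hinge axis; the plate runs from it along its own -y (to 160 mm, the tab to 190 mm), its underside at z = 0, its outer face at z = 8 mm. Fully shut, its axes are those of the jig.
- cover_hole (a point): Centre of the outer mouth of the through hole (13 mm, 2 mm chamfer) in the cover's tab, at (0, -175, 8) mm in the cover's frame; fully shut it lies 8 mm above point lug_hole.
- module: Plug-in circuit module, flat aluminium slab 12 (x) x 100 (y) x 120 mm high (z), green faces and an orange top edge, about 200 g, loose. Origin: centre of its underside, z up towards the orange edge. It starts upright in the jig's slot and would block the cover.
- lean_rest: Fixed aluminium stand. Origin on the table below the front face of its upright fence, which is the plane x = 0 of its frame and looks to +x; fence 150 mm long (y), 9 mm thick, top 66 mm above the table. From it a tray 6 mm thick with a black rubber face runs to x = 70 mm, where a lip 14 mm high above the table (x 70 to 76 mm) ends it. The module leans with its foot on the tray, its width along the fence, its top tipped to -x over the fence's top edge.
- fence_top (a point): Middle of the upper front edge of the lean rest's fence, at (0, 0, 66) mm in its frame.
- holder: Fixed grey block 130 (x) x 50 (y) x 50 mm high with two vertical 13 mm holes at x = -35 and +35 mm; origin under its centre. The two pins stand in these holes, their collars on its top, in either order.
- pin: The long locking pin, loose, 80 g: steel shaft 10 mm in diameter and 45 mm long with a tapered tip, above it a collar 32 mm in diameter and 5 mm thick (z 45 to 50 mm), above that a yellow cylindrical knob 22 mm in diameter (z 50 to 85 mm). Origin: centre of the tip, z along the shaft to the knob. It starts upright in the holder, origin 5 mm above the table.
- short_pin: A spare like it with a black knob but a shaft of only 18 mm: not the one to use.
- screwdriver: Screwdriver lying in front of the robot; a bystander.
- spool: Empty white wire spool, 64 mm in diameter, 60 high, standing behind; a bystander.
- meter: Yellow multimeter, 150 x 75 x 30 mm, lying in front of the robot; a bystander.
- tape: Blue roll of tape, 84 mm in diameter, 19 high, lying behind; a bystander.
There are look-alikes about, which are no part of the job. What is shaped like the jig but pink or turquoise is not meant.

How it is judged:
By the outcome, as a careful person would: the job done as asked, in the order asked, and still so for the second after the job is handed in, while the arm keeps its last pose, push and grip.
It also fails if it takes over 72 s, if anything falls off the work surface, if the arm or the gripper's body presses on something with over 40 N, if the wrist force passes 120 N, or if a joint passes its speed limit or range.

ROBOT

A 6-joint arm with a two-finger parallel gripper is mounted at the origin on the work surface. World frame = base frame: x ahead of the robot, y to its left, z up, the work surface at z = 0. Lengths are in m, angles in rad, forces in N, time in s.
With the tool pointing down it reaches from about 0.375 to 0.975 m from the base axis. Payload 3.8 kg.
Tool frame: the origin (TCP) lies on the centre line of the jaws, within the pads' length; the fingertips stand 14 mm ahead of it and the grasp point (between the pads) lies 5 mm behind it; z points along the fingers, y is the line along which they close (so a half turn about z gives the same grasp; the last joint's range is limited). The gripper opens to 85 mm and grips with 20 to 120 N. Pads are 22 mm wide; open, the fingers measure 114 mm over their backs; the gripper's body (76 mm by 85 mm) begins 54 mm behind the grasp point. The pads swing forward as they close: fully open they stand 13 mm farther back than shut.
Start: joints at [-1.203, 0.264, 1.604, -0, 1.274, -0.037], TCP at [0.266, -0.62, 0.245] pointing down, gripper open.
Joint ranges: [-2.63, 2.63], [-0.94, 2.18], [0.31, 2.57], [-1.31, 4.45], [0, 2.66], [-2.55, 2.55]. Speed limits (rad/s): [2.57, 2.57, 3.14, 3.14, 3.14, 3.14].

INTERFACE

Orientations are given as a rotation vector (axis times angle).
In Python, from workcell import bot, eyes, spot_in gives the robot as it stands.
- The arm moves only by the tool carry_out, never from a script. Its argument "series" is text: rows parted by semicolons, each of 4 numbers parted by spaces: the shift along the world's x, y, z in m, then the turn about the world's z in degrees. In form: tx ty tz roll; .... A call has 1 to 20 rows; each row shifts and turns the commanded pose from where the row before left it; what a row does not reach is not made up. A row lasts 1/8 s, in which the tool goes at most 62.5 mm and 10.7 degrees, less where a joint would pass 70% of its speed; a pose out of reach is approached as far as the arm can. A call is refused whole if a number of a shift passes 0.0625 or a number of a turn 10.7, either way. A call with a gripper value outside its range is refused whole. "jaw" is the gripper command: -1 is shut, 1 is fully open, values between are in proportion, set as the call begins (left out, the last holds). The fingers move at their own pace and stop on an object; "grip_force" is the grip in N (left out, the last holds). Time passes only in rows, so rows that do not move let the fingers close. It gives the time, the measured TCP pose, the force, the opening and the grip force at its end, in the units of the state.
- bot.read_state(): the state, without advancing time (a new reading comes with each control period).
- eyes.read_camera(name): name is "scene" or "top" or "wrist"; returns (picture, depth): 420x560x3 uint8, blue, green, red; 420x560 float32, m along the optical axis (not along the pixel's ray), 0 where there is no reading.
- eyes.get_calibration(name): a dict with "K" (3x3 intrinsics, pixels), "position" and "rotation" of the camera in the world; the wrist camera has in their place "T_tool_cam" (4x4, takes a point from camera to tool coordinates, whose origin is the TCP and whose axes are the flange's). Camera axes: x right, y down, z forward; pixel columns grow to the right and rows downward; lengths in m; the calibration is good to about 2 mm. A picture is of the moment at which its call begins: read the wrist's pose just before it. get_calibration takes no time and is no camera call.
- bot.finish_job(): hands the job in; it is judged then, once.
Trained networks look in the newest picture that a camera, given by its name, has taken for a name from the list of things; names that differ only in an ending like _2 or _b are one class to them, and where a whole thing is asked for, a point or a joint stands for the part that bears it (a point fixed in the world has none). Each returns a list of dicts, best first, with "score" (0 to 1); they miss things now and then, are a little off and sometimes report something else, mostly with a low value. They report only what shows in the picture. A call takes as long as a camera call. They do not tell look-alikes from the thing itself.
- spot_in(camera, target): "rect" ([centre column, centre row, width, height] in pixels, round what is visible of it).
The state is a dict: "time": time; "q": joint angles; "joint_vel": joint speeds; "joint_torque": joint torques, N m; "tool_pos": TCP position; "tcp_rot": TCP orientation; "wrist_force": force on the tool from outside, world axes, zero at the start; "torque": the same for the moment, N m; "width": opening from 0.0 (shut) to 1.0 (fully open); "grip_force": force on a finger pad.
Only numpy, scipy, OpenCV 4.12 (cv2) and the standard library are available. Lean on these libraries where they do the work, as an engineer would, in place of code of your own. Each camera call takes 0.05 s, during which the arm holds its last target. There are 200 camera calls.

## Working session

There is one attempt and no reset: what is moved stays moved. The work goes in short steps, Python scripts to look and compute and a tool call to move; the robot and the scene stay as the last step left them, time stands still between calls to the robot, and variables do not carry over. Pictures are saved under pics/ and viewed, at most 10 in all, crops included, and the job is handed in when it is done.

Besides the shell and the picture viewer there is one more tool, called after ">>>" in YAML: its name, and indented under it one key for each argument. carry_out: Moves the arm, as the interface text tells. Its arguments: {"type":"object","properties":{"series":{"type":"string"},"jaw":{"type":"number"},"grip_force":{"type":"number"}},"required":["series"]}

```bash
mkdir -p pics; ls; cat > h.py <<'E'
import numpy as np, cv2
from workcell import bot, eyes, spot_in
from scipy.spatial.transform import Rotation as R
def cam(name):
    c=eyes.get_calibration(name); K=np.array(c["K"])
    if name=="wrist":
        s=bot.read_state(); T=np.eye(4); T[:3,:3]=R.from_rotvec(s["tcp_rot"]).as_matrix(); T[:3,3]=s["tool_pos"]
        T=T@np.array(c["T_tool_cam"])
    else:
        T=np.eye(4); r=np.array(c["rotation"]); T[:3,:3]=r if r.shape==(3,3) else R.from_rotvec(r).as_matrix(); T[:3,3]=c["position"]
    return K,T
def shot(name):
    K,T=cam(name); im,d=eyes.read_camera(name); return im,d,K,T
def cloud(d,K,T):
    v,u=np.mgrid[:d.shape[0],:d.shape[1]]
    P=np.stack([(u-K[0,2])/K[0,0]*d,(v-K[1,2])/K[1,1]*d,d],-1)@T[:3,:3].T+T[:3,3]
    P[d<=0]=np.nan; return P
def ray(u,v,K,T,z):
    r=T[:3,:3]@np.array([(u-K[0,2])/K[0,0],(v-K[1,2])/K[1,1],1]); return T[:3,3]+r*(z-T[2,3])/r[2]
E
python3 - <<'E'
from h import *
for n in ("scene","top"):
    im,d,K,T=shot(n); cv2.imwrite(f"pics/{n}0.png",im); np.savez(f"{n}0.npz",im=im,d=d,K=K,T=T); P=cloud(d,K,T)
    print(n,K[0,0],T.round(3).tolist())
    for t in ("jig","cover","module","lean_rest","holder","pin","short_pin","lug_hole","cover_hole","fence_top"):
        for r in spot_in(n,t)[:3]:
            c=np.array(r["rect"]); u,v=c[:2].astype(int)
            print(t,round(r["score"],2),c.round().tolist(),P[min(v,419),min(u,559)].round(3))
s=bot.read_state();print(s)
E
```

```text
pics
scene 379.3069377077164 [[-0.304, 0.623, -0.721, 1.069], [0.953, 0.211, -0.219, 0.184], [0.016, -0.753, -0.658, 0.645], [0.0, 0.0, 0.0, 1.0]]
jig 0.98 [430.0, 178.0, 84.0, 59.0] [0.21 0.32 0.06]
jig 0.74 [269.0, 242.0, 109.0, 115.0] [0.571 0.006 0.081]
jig 0.64 [189.0, 162.0, 84.0, 61.0] [ 0.347 -0.295  0.061]
cover 0.98 [189.0, 154.0, 77.0, 43.0] [ 0.312 -0.314  0.06 ]
cover 0.81 [306.0, 236.0, 48.0, 101.0] [0.583 0.085 0.136]
cover 0.55 [431.0, 175.0, 77.0, 44.0] [0.199 0.322 0.063]
module 0.85 [263.0, 234.0, 47.0, 59.0] [ 0.57  -0.005  0.096]
module 0.46 [269.0, 241.0, 111.0, 112.0] [0.571 0.008 0.081]
lean_rest 0.91 [114.0, 228.0, 78.0, 66.0] [ 0.582 -0.375  0.006]
holder 0.74 [421.0, 254.0, 42.0, 62.0] [0.489 0.308 0.061]
pin 0.72 [430.0, 227.0, 15.0, 25.0] [0.421 0.32  0.078]
short_pin 0.73 [425.0, 251.0, 18.0, 24.0] [0.493 0.311 0.079]
lug_hole 0.73 [432.0, 183.0, 85.0, 60.0] [0.231 0.325 0.061]
lug_hole 0.57 [190.0, 162.0, 81.0, 62.0] [ 0.349 -0.294  0.059]
cover_hole 0.97 [304.0, 236.0, 46.0, 104.0] [0.601 0.083 0.152]
cover_hole 0.77 [431.0, 176.0, 75.0, 42.0] [0.201 0
[... 1478 characters left out ...]
72  0.007]
{'time': 1.1, 'q': array([-1.20290767e+00,  2.63919762e-01,  1.60399749e+00,  2.24293652e-05,
        1.27368962e+00, -3.69125295e-02]), 'joint_vel': array([-0.00049759, -0.00089704, -0.00034313, -0.00030637,  0.00029272,
        0.0013374 ]), 'joint_torque': array([ 3.31837555e-04, -5.15081835e+01, -3.67733467e+01,  9.05861020e-05,
        8.17266609e-04, -5.96329983e-06]), 'tool_pos': array([ 0.26583634, -0.62044801,  0.24526775]), 'tcp_rot': array([-3.07744766e+00, -6.31514027e-01, -2.95489534e-05]), 'wrist_force': array([ 0.27868557, -0.12720686, -0.63133934]), 'torque': array([-7.73872788e-02,  6.07337018e-03, -9.68227649e-05]), 'grip_force': 0.0, 'width': 0.9995950021699828}
```

```bash
python3 - <<'E'
import cv2
a=cv2.imread("pics/scene0.png")[110:310,60:460];b=cv2.imread("pics/top0.png")[90:290,100:500]
cv2.imwrite("pics/a.png",cv2.vconcat([cv2.resize(x,(600,300),interpolation=cv2.INTER_CUBIC) for x in (a,b)]))
E
```

```text
(no output)
```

View pics/a.png

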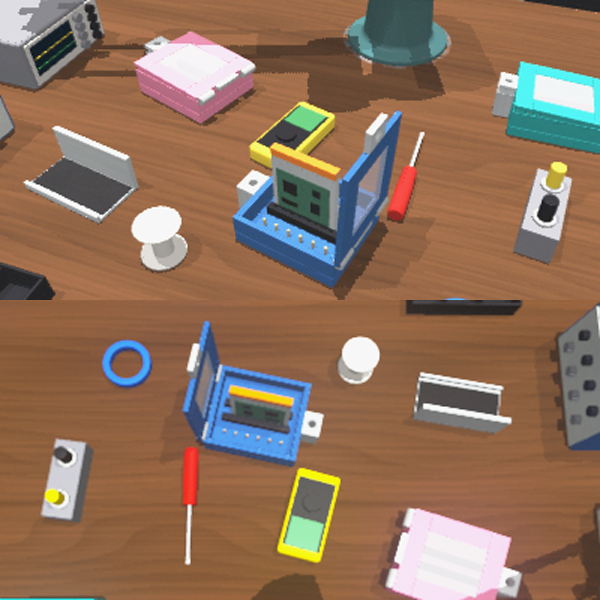

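The blue jig (top ≈(269,152)) is the one meant, since the look-alikes are pink (≈(401,268)) and turquoise (≈(135,320)) and both are already closed. The crop confirms this, with the module standing in the blue jig's slot. The yellow-knobbed pin is at top (138,223) and the black spare at (145,194). The rest's fence is on the robot side of its tray. Next I'll get the poses.

```bash
python3 - <<'E'
from h import *
def box(Q,zr=None):
    (c,s,a)=cv2.minAreaRect((Q[:,:2]*1000).astype(np.float32)); return np.round(c,1),np.round(s,1),round(a,1),len(Q),"z",np.percentile(Q[:,2],[5,50,95]).round(3)
for n in ("scene","top"):
    f=np.load(n+"0.npz"); im,d,K,T=[f[k] for k in("im","d","K","T")]; P=cloud(d,K,T)
    hsv=cv2.cvtColor(im,cv2.COLOR_BGR2HSV).astype(int); H,S,V=hsv[...,0],hsv[...,1],hsv[...,2]
    reg=lambda x0,x1,y0,y1,z0,z1:(P[...,0]>x0)&(P[...,0]<x1)&(P[...,1]>y0)&(P[...,1]<y1)&(P[...,2]>z0)&(P[...,2]<z1)
    def rep(t,m):
        m=m&np.isfinite(P[...,0])
        if m.sum()>4: print(n,t,*box(P[m]))
    rep("orange",reg(.45,.7,-.1,.1,.1,.17)&(H>8)&(H<22)&(S>150))
    rep("yknob top",reg(.35,.55,.25,.38,.08,.1)&(H>22)&(H<35)&(S>120))
    rep("yknob",reg(.35,.55,.25,.38,.055,.1)&(H>22)&(H<35)&(S>120))
    rep("holder top",reg(.35,.55,.2,.4,.044,.053))
    rep("lug top",reg(.5,.65,-.13,-.08,.044,.056)&(S<60))
    rep("jig rim",reg(.45,.7,-.13,.078,.044,.055)&(S>100))
    rep("fence top",reg(.5,.7,-.5,-.25,.06,.08))
    rep("tray",reg(.5,.7,-.5,-.25,.003,.009)&(V<90))
    rep("lip",reg(.5,.7,-.5,-.25,.010,.017))
    rep("cover",reg(.45,.7,.03,.15,.08,.27)&(H>100)&(H<120)&(S>130))
    m=reg(.45,.7,.03,.15,.07,.27)&(H>100)&(H<120)&(S>130)
    Q=P[m]; c=Q.mean(0); w,v=np.linalg.eigh(np.cov(Q.T)); print("cover n",v[:,0].round(3),c.round(3),Q.max(0).round(3),Q.min(0).round(3))
E
```

```text
scene orange [562.6  -8. ] [99.9 15.3] 78.2 214 z [0.129 0.136 0.141]
scene yknob top [414.2 321. ] [20.4 19.5] 62.4 90 z [0.081 0.089 0.092]
scene yknob [414.7 320.8] [20.4 20.4] 62.4 173 z [0.059 0.081 0.091]
scene holder top [447.4 317. ] [ 50.1 133.5] 82.8 694 z [0.047 0.05  0.052]
scene lug top [ 567.1 -100.5] [30.1 93. ] 79.1 184 z [0.046 0.05  0.052]
scene jig rim [ 5.66e+02 -2.00e-01] [168.8 138.1] 78.3 560 z [0.045 0.05  0.052]
scene fence top [ 559.2 -356.7] [151.2  11.2] 79.7 264 z [0.061 0.066 0.068]
scene tray [ 595.7 -364.4] [144.   62.3] 81.0 1073 z [0.006 0.007 0.009]
scene lip [ 597.3 -363.9] [151.2  84.3] 80.4 276 z [0.01  0.014 0.016]
scene cover [584.1  86.5] [ 13.6 140.2] 75.0 1003 z [0.09  0.179 0.21 ]
cover n [ 0.222  0.974 -0.039] [0.604 0.082 0.157] [0.653 0.103 0.212] [0.515 0.062 0.07 ]
top orange [557.6  -5.6] [95.4  2.3] 77.5 63 z [0.131 0.136 0.142]
top yknob top [412.6 319.7] [19.3 18.9] 65.9 73 z [0.083 0.091 0.095]
top yknob [416.  325.9] [33.6 18.7] 59.2 90 z [0.068 0.091 0.095]
top holder top [448.5 316.7] [ 51.6 130.4] 82.8 616 z [0.048 0.051 0.053]
top lug top [570.1 -97.5] [33.5 96.6] 89.1 177 z [0.047 0.052 0.054]
top jig rim [564.2  -2.4] [159.7 140.6] 77.9 720 z [0.046 0.051 0.054]
top fence top [ 559.2 -357.6] [149.7  10.7] 80.4 254 z [0.061 0.067 0.07 ]
top tray [ 606.1 -364.7] [142.5  46.7] 85.3 427 z [0.005 0.008 0.009]
top lip [ 597.6 -364. ] [150.6  87.1] 80.0 356 z [0.01  0.012 0.016]
top cover [581.3  83.1] [ 14.1 137.7] 78.0 287 z [0.083 0.209 0.213]
cover n [ 0.215  0.974 -0.07 ] [0.584 0.082 0.185] [0.65  0.104 0.22 ] [0.513 0.064 0.073]
```

The two cameras agree: jig yaw is about -12°, module top centre (0.561,-0.007,0.14), fence yaw about -10° and yellow knob (0.4135,0.320,0.09). Heights match the text. Moving over the module.

>>> carry_out:
  series: "0.021 0.0437 0 3.9;0.021 0.0437 0 3.9;0.021 0.0437 0 3.9;0.021 0.0437 0 3.9;0.021 0.0437 0 3.9;0.021 0.0437 0 3.9;0.021 0.0437 0 3.9;0.021 0.0437 0 3.9;0.021 0.0437 0 3.9;0.021 0.0437 0 3.9;0.021 0.0437 0 3.9;0.021 0.0437 0 3.9;0.021 0.0437 0 3.9;0.021 0.0437 0 3.9;0 0 0 0"
  jaw: 0
  grip_force: 40

```text
time: 2.98
tool_pos: [0.5608, -0.0059, 0.2454]
tcp_rot: [-2.441, -1.978, -0.001]
wrist_force: [1.2, 0.5, -0.1]
width: 0.5
grip_force: 0.0
```

```bash
python3 - <<'E'
from h import *
im,d,K,T=shot("wrist"); cv2.imwrite("pics/w1.png",im); P=cloud(d,K,T)
hsv=cv2.cvtColor(im,cv2.COLOR_BGR2HSV).astype(int); H,S=hsv[...,0],hsv[...,1]
m=(H>8)&(H<22)&(S>150)&(P[...,2]>.125)&(P[...,2]<.16)&(abs(P[...,1])<.1); Q=P[m]
print(len(Q),cv2.minAreaRect((Q[:,:2]*1000).astype(np.float32)),np.percentile(Q[:,2],[5,50,95]))
s=bot.read_state(); print(s["tool_pos"],s["tcp_rot"],s["q"],s["wrist_force"])
for t in("lug_hole","module","jig"): print(t,[(r["score"],np.round(r["rect"])) for r in spot_in("wrist",t)])
E
```

```text
1603 ((562.8435668945312, -7.326084136962891), (99.1193618774414, 12.013256072998047), 77.79678344726562) [0.13982828 0.14095403 0.14208126]
[ 0.56007667 -0.00742089  0.24518341] [ 2.44243545e+00  1.97584329e+00 -7.35230589e-04] [-5.75192383e-02  4.75434372e-02  1.85239437e+00 -3.52076955e-04
  1.24198452e+00  1.53024480e-01] [-0.26398886  0.20298595 -0.01904199]
lug_hole [(0.89, array([275., 169., 271., 217.])), (0.87, array([149., 386.,  54.,  68.]))]
module [(0.95, array([273., 209.,  18., 125.]))]
jig [(0.95, array([147., 387.,  58.,  64.])), (0.94, array([277., 167., 272., 212.]))]
```

View pics/w1.png

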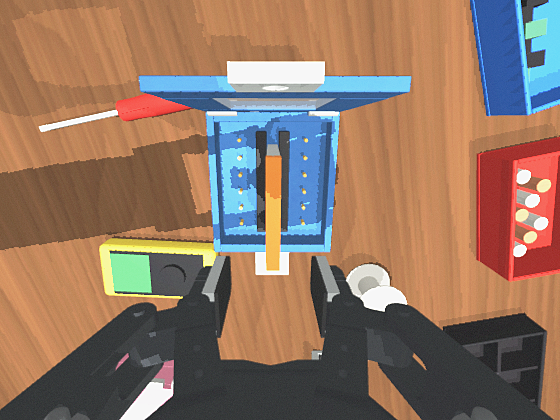

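The wrist picture shows the orange edge at (273,210), centred between the jaws, with the cover upright behind at about (275,90). Wrist depth gives centre (0.563,-0.007,0.141), so I'll descend and grip.

>>> carry_out:
  series: "0.002 0 -0.045 0;0 0 -0.045 0;0 0 -0.035 0;0 0 0 0"

```text
time: 3.68
tool_pos: [0.5584, -0.0098, 0.117]
tcp_rot: [-2.443, -1.967, 0.009]
wrist_force: [-1.1, -0.2, -0.3]
width: 0.498
grip_force: 0.0
```

>>> carry_out:
  series: "0 0 0 0;0 0 0 0;0 0 0 0;0 0 0 0;0 0 0.01 0;0 0 0.03 0;0 0 0.035 0;0 0 0.035 0"
  jaw: -1
  grip_force: 50

```text
time: 4.68
tool_pos: [0.5615, -0.0084, 0.2314]
tcp_rot: [-2.444, -1.973, 0.0]
wrist_force: [-0.3, 0.1, -3.4]
width: 0.131
grip_force: 49.8
```

>>> carry_out:
  series: "0.004 -0.0446 0 0.28;0.004 -0.0446 0 0.28;0.004 -0.0446 0 0.28;0.004 -0.0446 0 0.28;0.004 -0.0446 0 0.28;0.004 -0.0446 0 0.28;0.004 -0.0446 0 0.28;0.004 -0.0446 0 0.28;0 0 -0.03 0;0 0 -0.03 0;0 0 0 0;0 0 0 0"

```text
time: 6.18
tool_pos: [0.5944, -0.3655, 0.1714]
tcp_rot: [2.405, 2.02, 0.001]
wrist_force: [0.4, 0.4, -1.9]
width: 0.132
grip_force: 49.7
```

```bash
python3 - <<'E'
from h import *
def a(k): return np.array(bot.read_state()[k])
for n in ("scene","top","wrist"):
    im,d,K,T=shot(n); P=cloud(d,K,T); cv2.imwrite(f"pics/{n}2.png",im)
    hsv=cv2.cvtColor(im,cv2.COLOR_BGR2HSV).astype(int); H,S=hsv[...,0],hsv[...,1]
    m=(H>8)&(H<22)&(S>150)&(P[...,2]>.15)&(abs(P[...,1]+.36)<.1); Q=P[m]
    if len(Q)>5: print(n,len(Q),cv2.minAreaRect((Q[:,:2]*1000).astype(np.float32)),np.percentile(Q[:,2],[5,50,95]))
    m=(abs(P[...,1]+.36)<.12)&(P[...,2]>.06)&(P[...,2]<.071)&(S<60)&(abs(P[...,0]-.56)<.03); Q=P[m]
    if len(Q)>5: print("fence",len(Q),cv2.minAreaRect((Q[:,:2]*1000).astype(np.float32)))
    m=(H>40)&(H<85)&(S>60)&(abs(P[...,1]+.36)<.1)&(P[...,2]>.02)
    if m.sum()>9: print("green z min",np.percentile(P[m][:,2],[1,99]))
    print(a("tool_pos").round(4),a("tcp_rot").round(3))
E
```

```text
scene 167 ((609.4456176757812, -365.8365783691406), (99.2940444946289, 43.41177749633789), 82.15106964111328) [0.17928376 0.18884626 0.19061996]
fence 130 ((565.9119262695312, -319.0535888671875), (73.23924255371094, 10.484782218933105), 81.33940887451172)
green z min [0.08217115 0.15556719]
[ 0.5949 -0.3658  0.1722] [2.404e+00 2.019e+00 1.000e-03]
top 157 ((599.2484741210938, -337.2720031738281), (46.34696960449219, 14.848945617675781), 79.6330795288086) [0.18081947 0.19032709 0.19339902]
fence 201 ((574.955078125, -344.78936767578125), (119.47786712646484, 36.7792854309082), 80.76561737060547)
green z min [0.08417804 0.15414718]
[ 0.595  -0.3659  0.1727] [2.403e+00 2.018e+00 2.000e-03]
wrist 3804 ((596.078125, -357.2841491699219), (85.3935317993164, 13.247209548950195), 80.04495239257812) [0.18981525 0.19078783 0.19174641]
fence 1864 ((559.1276245117188, -356.7574462890625), (148.94517517089844, 9.494264602661133), 80.10082244873047)
[ 0.595  -0.3659  0.1727] [2.403e+00 2.018e+00 2.000e-03]
```

>>> carry_out:
  series: "0 0 -0.03 0;0 0 -0.025 0;0 0 -0.0055 0;0 0 -0.002 0;0 0 -0.002 0;0 0 0 0"

```text
time: 7.08
tool_pos: [0.595, -0.3662, 0.1088]
tcp_rot: [2.404, 2.018, 0.001]
wrist_force: [-1.3, 0.9, 5.9]
width: 0.133
grip_force: 50.9
```

Contact is felt at about 8 N, which fits the tray height. Opening a little, then letting the module tip toward the fence between the fingers.

>>> carry_out:
  series: "0 0 0.001 0;0 0 0 0;0 0 0 0;0 0 0 0;-0.005 0.0009 0 0;-0.005 0.0009 0 0;-0.005 0.0009 0 0;-0.004 0.0007 0 0;-0.004 0.0007 0 0;-0.004 0.0007 0 0;-0.004 0.0007 0 0;-0.004 0.0007 0 0;-0.004 0.0007 0 0;-0.003 0.0005 0 0;0 0 0 0"
  jaw: -0.36

```text
time: 8.95
tool_pos: [0.5517, -0.3581, 0.1069]
tcp_rot: [2.406, 2.02, 0.0]
wrist_force: [-0.3, -0.5, 0.1]
width: 0.321
grip_force: 0.0
```

```bash
python3 - <<'E'
from h import *
im,d,K,T=shot("scene"); a=cv2.resize(im[150:310,40:240],(600,480),interpolation=cv2.INTER_CUBIC); cv2.imwrite("pics/s3.png",a)
E
```

```text
(no output)
```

View pics/s3.png

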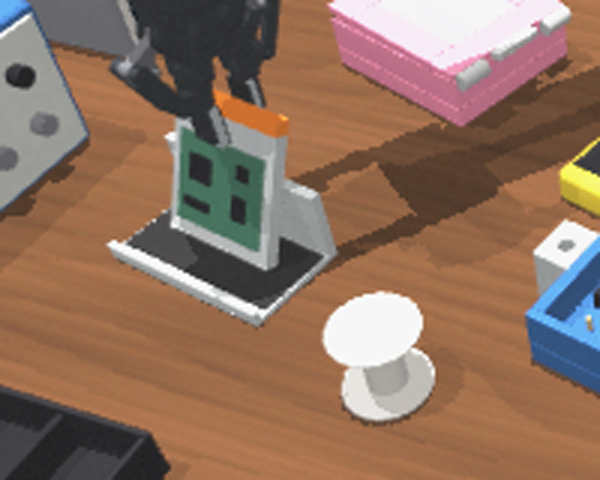

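The module (215,180 in the crop) is leaning with its orange edge up, its foot on the rubber and its back on the fence. Withdrawing upward and moving to view the lug.

>>> carry_out:
  series: "0 0 0.012 0;0 0 0.012 0;0 0 0.02 0;0 0 0.04 0;0 0 0.05 0;0 0 0.05 0;0 0.05 0.01 -0.5;0 0.05 0 -0.5;0 0.05 0 -0.5;0 0.05 0 -0.5;0 0 0 0;0 0 0 0"

```text
time: 10.5
tool_pos: [0.5522, -0.1583, 0.3022]
tcp_rot: [2.438, 1.977, 0.001]
wrist_force: [-0.1, 0.7, 0.5]
width: 0.321
grip_force: 0.0
```

```bash
python3 - <<'E'
from h import *
im,d,K,T=shot("wrist"); cv2.imwrite("pics/w4.png",im); P=cloud(d,K,T); np.savez("w4.npz",im=im,d=d,K=K,T=T)
S=cv2.cvtColor(im,cv2.COLOR_BGR2HSV)[...,1].astype(int)
def rect(m):
    Q=P[m]; return len(Q),cv2.minAreaRect((Q[:,:2]*1000).astype(np.float32)),np.median(Q[:,2])
z=abs(P[...,2]-.05)<.006
m=z&(abs(P[...,0]-.545)<.04)&(abs(P[...,1]+.093)<.03)&(S<60)
print("lug",rect(m)); m2=z&(abs(P[...,0]-.565)<.12)&(P[...,1]>-.13)&(P[...,1]<.12)&(S>90); print("rim",rect(m2))
us=np.argwhere(m); print("px",us.min(0),us.max(0))
print("fence/mod")
im,d,K,T=shot("scene"); P=cloud(d,K,T)
hsv=cv2.cvtColor(im,cv2.COLOR_BGR2HSV).astype(int);H,S=hsv[...,0],hsv[...,1]
Q=P[(H>8)&(H<22)&(S>150)&(P[...,2]>.08)&(abs(P[...,1]+.36)<.1)]; print(len(Q),Q.mean(0))
Q=P[(H>40)&(H<90)&(S>60)&(abs(P[...,1]+.36)<.1)&(P[...,2]>.02)&(P[...,0]>.5)]
c=Q.mean(0);w,v=np.linalg.eigh(np.cov(Q.T));print("mod normal",v[:,0],c, np.sqrt(w))
m=(H>105)&(H<120)&(S>130)&(abs(P[...,0]-.58)<.1)&(abs(P[...,1]-.08)<.05)&(P[...,2]>.07); Q=P[m];w,v=np.linalg.eigh(np.cov(Q.T));print("cover",v[:,0],Q.mean(0))
s=bot.read_state(); print(s["tool_pos"],s["tcp_rot"],s["wrist_force"],s["time"])
E
```

```text
lug (718, ((543.8456420898438, -95.5381851196289), (29.080759048461914, 39.762542724609375), 77.99246215820312), np.float64(0.05073710362980899))
rim (2639, ((560.3704833984375, -18.15906524658203), (126.96064758300781, 140.4698486328125), 78.02196502685547), np.float64(0.05071594997944068))
px [120 237] [144 269]
fence/mod
200 [ 0.55343545 -0.35494886  0.11636344]
mod normal [ 0.90396027 -0.15764654  0.39749641] [ 0.58027671 -0.36114021  0.05815835] [0.001044   0.02262351 0.02428074]
cover [ 0.22462949  0.97327698 -0.04768141] [0.60488848 0.08180829 0.15051674]
[ 0.55200301 -0.15915165  0.30144975] [2.44100716e+00 1.97587122e+00 3.10816526e-04] [-0.39642779  0.11939582  0.1616036 ] 10.6
```

View pics/w4.png

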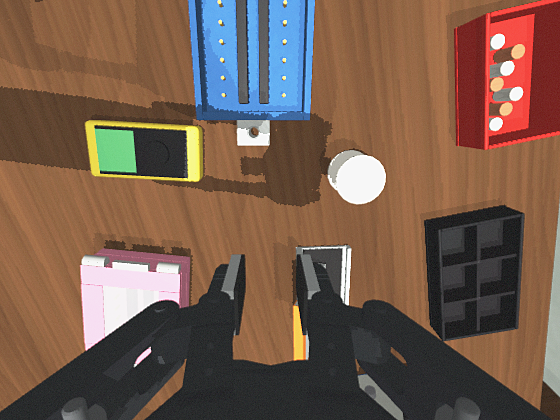

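The lug is at (253,132) with its hole at (0.5438,-0.0955,0.050), and the module leans at 23°. From this the hinge is at (0.580,0.076) and the cover stands at about 1.62 rad. Going behind the cover with the jaws shut.

>>> carry_out:
  series: "0.0065 0.0476 0 0;0.0065 0.0476 0 0;0.0065 0.0476 0 0;0.0065 0.0476 0 0;0.0065 0.0476 0 0;0.0065 0.0476 0 0;0 0 -0.04 0;0 0 -0.044 0;0 0 0 0;0 0 0 0"
  jaw: -1

```text
time: 11.85
tool_pos: [0.592, 0.1268, 0.2182]
tcp_rot: [2.442, 1.976, 0.002]
wrist_force: [0.6, -0.4, 0.4]
width: -0.005
grip_force: 0.0
```

>>> carry_out:
  series: "-0.0027 -0.0127 0 0;-0.0027 -0.0127 0 0;-0.0035 -0.0164 0 0;-0.0035 -0.0164 0 0;-0.0031 -0.0148 -0.003 0;-0.0031 -0.0148 -0.0036 0;-0.0029 -0.0138 -0.0058 0;-0.0029 -0.0138 -0.0069 0"

```text
time: 12.85
tool_pos: [0.5661, 0.0111, 0.197]
tcp_rot: [2.441, 1.978, -0.001]
wrist_force: [0.7, 1.8, 0.6]
width: -0.001
grip_force: 0.7
```

>>> carry_out:
  series: "-0.0026 -0.0124 -0.009 0;-0.0026 -0.0124 -0.009 0;-0.0022 -0.0103 -0.0113 0;-0.0022 -0.0103 -0.0113 0;-0.0017 -0.008 -0.0131 0;-0.0017 -0.008 -0.0131 0;-0.0011 -0.0052 -0.0146 0;-0.0011 -0.0052 -0.0146 0"

```text
time: 13.85
tool_pos: [0.5511, -0.0599, 0.1004]
tcp_rot: [-2.441, -1.977, 0.0]
wrist_force: [0.1, 0.9, 0.7]
width: 0.003
grip_force: 0.4
```

>>> carry_out:
  series: "-0.0005 -0.002 -0.0115 0;-0.0004 -0.002 -0.0114 0;0 0 -0.001 0;0 0 0 0"

```text
time: 14.35
tool_pos: [0.5509, -0.0636, 0.0783]
tcp_rot: [2.44, 1.978, 0.001]
wrist_force: [-1.0, 0.5, 3.8]
width: 0.003
grip_force: 1.8
```

>>> carry_out:
  series: "0 0 -0.002 0;0 0 -0.002 0;0 0 0 0"

```text
time: 14.72
tool_pos: [0.551, -0.0639, 0.0745]
tcp_rot: [2.44, 1.977, 0.001]
wrist_force: [-0.7, -0.9, 7.0]
width: 0.003
grip_force: 3.5
```

>>> carry_out:
  series: "0 0 0.03 0;0 0 0.05 0;0 0 0.05 0;0 -0.06 0.04 0;0 -0.055 0.03 0;0 0 0 0;0 0 0 0"

```text
time: 15.6
tool_pos: [0.5497, -0.1702, 0.2672]
tcp_rot: [-2.441, -1.976, 0.0]
wrist_force: [0.4, -0.2, -0.3]
width: 0.001
grip_force: 0.0
```

```bash
python3 - <<'E'
from h import *
im,d,K,T=shot("wrist"); cv2.imwrite("pics/w5.png",cv2.resize(im[60:240,160:400],(720,540),interpolation=cv2.INTER_CUBIC)); P=cloud(d,K,T); np.savez("w5.npz",im=im,d=d,K=K,T=T)
S=cv2.cvtColor(im,cv2.COLOR_BGR2HSV)[...,1].astype(int)
m=(P[...,2]>.055)&(P[...,2]<.08)&(abs(P[...,0]-.545)<.04)&(abs(P[...,1]+.096)<.03)&(S<60)
Q=P[m]; print("tab",len(Q),cv2.minAreaRect((Q[:,:2]*1000).astype(np.float32)),np.percentile(Q[:,2],[5,50,95]),np.argwhere(m).min(0),np.argwhere(m).max(0))
print(bot.read_state()["tool_pos"],spot_in("wrist","cover_hole"))
E
```

```text
tab 1009 ((543.7144165039062, -94.92535400390625), (29.719215393066406, 39.579837799072266), 77.88643646240234) [0.06624057 0.06796903 0.06943944] [108 232] [137 269]
[ 0.54948175 -0.16955483  0.26657919] [{'rect': [247.8, 69.3, 143.2, 138.7], 'score': 0.88}, {'rect': [118.2, 318.8, 109.9, 100.1], 'score': 0.62}, {'rect': [330.5, 275.8, 61.0, 55.7], 'score': 0.45}]
```

View pics/w5.png

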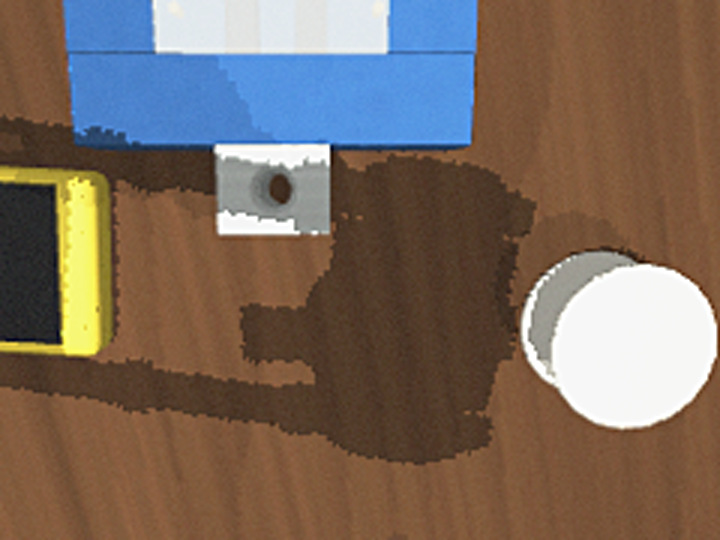

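The cover is shut on its spring. The tab is at crop (273,188) with its hole at (0.5438,-0.095) and its top at z 0.068, as expected. On to the yellow pin, opening the jaws on the way.

>>> carry_out:
  series: "-0.0144 0.0461 0 0;-0.0144 0.0461 0 0;-0.0144 0.0461 0 0;-0.0144 0.0461 0 0;-0.0144 0.0461 0 0;-0.0144 0.0461 0 0;-0.0144 0.0461 0 0;-0.0144 0.0461 0 0;-0.0144 0.0461 0 0;0 0 0 0;0 0 0 0"
  jaw: 0.2

```text
time: 17.08
tool_pos: [0.4197, 0.2446, 0.2671]
tcp_rot: [2.439, 1.981, -0.003]
wrist_force: [-0.1, 0.7, 0.3]
width: 0.602
grip_force: 0.0
```

```bash
python3 - <<'E'
from h import *
im,d,K,T=shot("wrist"); cv2.imwrite("pics/w6.png",im); P=cloud(d,K,T)
hsv=cv2.cvtColor(im,cv2.COLOR_BGR2HSV).astype(int);H,S=hsv[...,0],hsv[...,1]
m=(H>20)&(H<36)&(S>120)&(P[...,2]>.085)&(abs(P[...,0]-.41)<.06)&(abs(P[...,1]-.32)<.06); Q=P[m]
print(len(Q),cv2.minEnclosingCircle((Q[:,:2]*1000).astype(np.float32)),Q.mean(0),np.median(Q[:,2]))
m=(abs(P[...,2]-.05)<.004)&(abs(P[...,0]-.448)<.1)&(abs(P[...,1]-.317)<.06); Q=P[m]; print("holder",len(Q),cv2.minAreaRect((Q[:,:2]*1000).astype(np.float32)))
print([bot.read_state()[k] for k in("tool_pos","tcp_rot","q")],[(r["rect"],r["score"]) for r in spot_in("wrist","pin")])
E
```

```text
224 ((413.36651611328125, 321.66314697265625), 10.587912559509277) [0.4126336  0.32036847 0.09068299] 0.09082571541543077
holder 4116 ((447.7491455078125, 317.3736267089844), (50.13150405883789, 130.13084411621094), 82.77689361572266)
[array([0.4201093 , 0.24403578, 0.26732024]), array([ 2.43997725,  1.97876046, -0.00268096]), array([ 4.75279581e-01, -1.12531442e-01,  1.96649938e+00, -4.63411427e-04,
        1.28927538e+00,  6.83410503e-01])] [([250.7, 122.1, 29.9, 31.0], 0.7), ([417.4, 338.9, 107.9, 127.8], 0.54)]
```

View pics/w6.png

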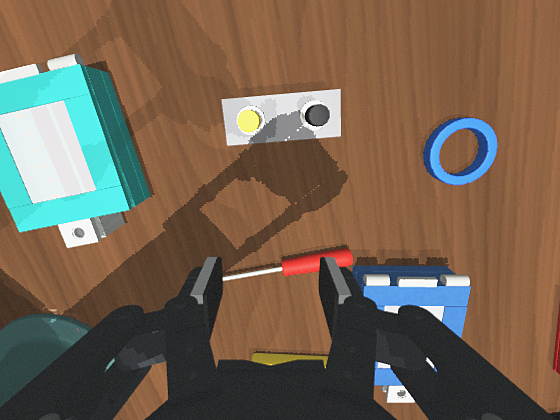

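The yellow knob at (249,121) is the long pin, and the black spare is at (317,115). Measured from this view, the yellow one is at (0.413,0.321) with its top at 0.091. Grasping it.

>>> carry_out:
  series: "-0.0034 0.0385 0 0;-0.0033 0.0384 0 0;0 0 -0.05 0;0 0 -0.05 0;0 0 -0.05 0;0 0 -0.027 0;0 0 -0.015 0;0 0 0 0;0 0 0 0"

```text
time: 18.3
tool_pos: [0.4153, 0.3218, 0.0777]
tcp_rot: [2.441, 1.977, 0.004]
wrist_force: [0.9, 0.0, -0.6]
width: 0.599
grip_force: 0.0
```

>>> carry_out:
  series: "0 0 0 0;0 0 0 0;0 0 0 0;0 0 0 0;0 0 0 0"
  jaw: -1
  grip_force: 90

```text
time: 18.92
tool_pos: [0.4147, 0.322, 0.0778]
tcp_rot: [2.441, 1.978, 0.003]
wrist_force: [-0.4, -0.1, 6.1]
width: 0.233
grip_force: 87.8
```

>>> carry_out:
  series: "0 0 0.01 0;0 0 0.03 0;0 0 0.04 0;0 0 0.04 0;0.0131 -0.0417 0 0;0.0131 -0.0417 0 0;0.0131 -0.0417 0 0;0.0131 -0.0417 0 0;0.0131 -0.0417 0 0;0.0131 -0.0417 0 0;0.0131 -0.0417 0 0;0.0131 -0.0417 0 0;0.0131 -0.0417 0 0;0.0131 -0.0417 0 0;0 0 0 0;0 0 0 0"

```text
time: 20.92
tool_pos: [0.5447, -0.0955, 0.1962]
tcp_rot: [-2.441, -1.976, 0.0]
wrist_force: [-0.0, -0.2, -1.6]
width: 0.227
grip_force: 88.2
```

```bash
python3 - <<'E'
from h import *
for n in("scene","top"):
    im,d,K,T=shot(n); P=cloud(d,K,T); cv2.imwrite(f"pics/{n}7.png",im)
    m=(P[...,2]>.10)&(P[...,2]<.205)&(abs(P[...,0]-.543)<.02)&(abs(P[...,1]+.095)<.02)
    for lo in np.arange(.1,.175,.008):
        Q=P[m&(P[...,2]>=lo)&(P[...,2]<lo+.008)]
        if n=="scene" and len(Q)>1: print(round(lo,3),len(Q),Q.mean(0).round(4),np.ptp(Q,axis=0).round(3))
    if n=="scene": a=cv2.resize(im[150:290,190:370],(720,560),interpolation=cv2.INTER_CUBIC); cv2.imwrite("pics/s7c.png",a)
ps=[]
for _ in range(3): ps.append(bot.read_state()["tool_pos"]); eyes.read_camera("wrist")
s=bot.read_state(); print(np.mean(ps,0),s["tcp_rot"],s["wrist_force"],s["width"])
E
```

```text
0.124 10 [ 0.5469 -0.0947  0.1295] [0.005 0.008 0.005]
0.132 12 [ 0.5469 -0.0944  0.1359] [0.007 0.008 0.007]
0.14 16 [ 0.547  -0.0939  0.1436] [0.007 0.007 0.007]
0.148 15 [ 0.5475 -0.0957  0.1522] [0.005 0.009 0.007]
0.156 7 [ 0.547  -0.0935  0.1576] [0.003 0.005 0.003]
0.164 18 [ 0.5548 -0.0906  0.1706] [0.016 0.028 0.003]
0.172 71 [ 0.5496 -0.091   0.1742] [0.031 0.029 0.007]
[ 0.54465668 -0.09465283  0.19619994] [-2.43930494e+00 -1.97951982e+00 -8.49123183e-05] [ 0.02573057  0.78755214 -1.23558455] 0.22372350994601856
```

View pics/s7c.png

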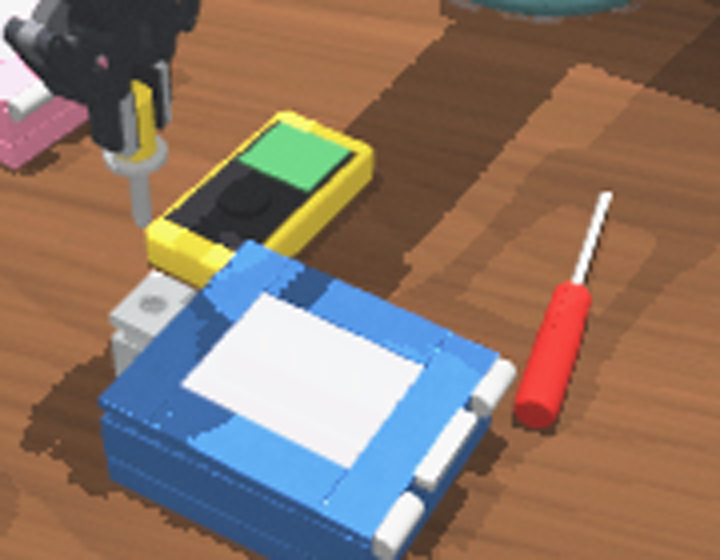

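The pin hangs upright above the tab hole (crop (152,303)), tip at about 0.124, lateral error about 1 mm. Correcting that and lowering in stages while watching force.

>>> carry_out:
  series: "-0.0008 -0.0004 -0.02 0;0 0 -0.02 0;0 0 -0.012 0;0 0 -0.006 0;0 0 -0.006 0;0 0 -0.006 0;0 0 0 0"

```text
time: 22.05
tool_pos: [0.544, -0.0961, 0.1259]
tcp_rot: [-2.441, -1.977, 0.001]
wrist_force: [0.3, 0.6, -0.9]
width: 0.227
grip_force: 88.3
```

>>> carry_out:
  series: "0 0 -0.005 0;0 0 -0.005 0;0 0 -0.005 0;0 0 -0.005 0;0 0 0 0"

```text
time: 22.68
tool_pos: [0.5437, -0.0961, 0.1055]
tcp_rot: [-2.44, -1.977, 0.001]
wrist_force: [0.1, 0.7, -1.2]
width: 0.227
grip_force: 88.3
```

>>> carry_out:
  series: "0 0 -0.005 0;0 0 -0.005 0;0 0 -0.004 0;0 0 -0.004 0;0 0 0 0"

```text
time: 23.3
tool_pos: [0.5446, -0.0964, 0.0886]
tcp_rot: [2.44, 1.977, 0.0]
wrist_force: [-0.8, -0.2, 4.4]
width: 0.225
grip_force: 88.7
```

>>> carry_out:
  series: "0 0 -0.0015 0;0 0 -0.0015 0;0 0 0 0;0 0 0 0"

```text
time: 23.8
tool_pos: [0.5448, -0.0965, 0.0862]
tcp_rot: [2.44, 1.977, 0.001]
wrist_force: [-0.8, -1.4, 7.1]
width: 0.227
grip_force: 88.9
```

>>> carry_out:
  series: "0 0 -0.0015 0;0 0 -0.001 0;0 0 0 0;0 0 0 0"

```text
time: 24.3
tool_pos: [0.545, -0.0966, 0.0851]
tcp_rot: [2.44, 1.977, 0.001]
wrist_force: [-5.9, -1.4, 15.6]
width: 0.23
grip_force: 90.1
```

>>> carry_out:
  series: "-0.0008 0 -0.0005 0;0 0 0 0;0 0 0 0"

```text
time: 24.68
tool_pos: [0.5449, -0.0966, 0.0851]
tcp_rot: [2.439, 1.976, 0.003]
wrist_force: [-4.7, -0.6, 16.7]
width: 0.231
grip_force: 90.1
```

```bash
python3 - <<'E'
from h import *
e=np.array([.208,.978]);c=np.array([.5638,-.0022])
for n in("scene","top"):
    im,d,K,T=shot(n);P=cloud(d,K,T); r=P[...,:2]-c; sy=r@e; sx=r@np.array([.978,-.208])
    hsv=cv2.cvtColor(im,cv2.COLOR_BGR2HSV).astype(int)
    for nm,(a,b) in {"front":(-78,-60),"mid":(-20,20),"hinge":(50,70)}.items():
        m=(sy*1e3>a)&(sy*1e3<b)&(abs(sx)>.045)&(abs(sx)<.068)&(P[...,2]>.03)&(P[...,2]<.08)&(hsv[...,1]>90)
        print(n,nm,m.sum(),np.median(P[m][:,2]) if m.any() else 0)
    m=(abs(P[...,1]+.36)<.1)&(P[...,2]>.08)&(abs(P[...,0]-.56)<.06)&(hsv[...,0]>8)&(hsv[...,0]<22)&(hsv[...,1]>150); print("mod",m.sum(),P[m].mean(0))
    if n=="scene": cv2.imwrite("pics/s8.png",cv2.resize(im[150:290,60:370],(800,361),interpolation=cv2.INTER_CUBIC))
s=bot.read_state(); print(s["tool_pos"],s["wrist_force"],s["grip_force"],s["time"])
E
```

```text
scene front 134 0.0579718713228477
scene mid 323 0.05817492811508884
scene hinge 169 0.05837720989136985
mod 208 [ 0.55374594 -0.35268722  0.11620783]
top front 0 0
top mid 256 0.05950767747359631
top hinge 138 0.059501435199743435
mod 63 [ 0.55100912 -0.35602344  0.12072402]
[ 0.54491678 -0.09665572  0.08513902] [-5.1513996  -0.81363687 15.87340315] 90.13559460639954 24.775
```

View pics/s8.png

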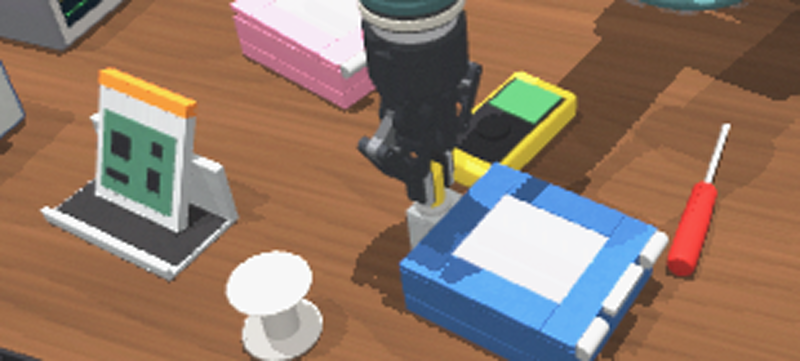

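The cover lies flat at 58 mm along its whole length, held by a press of about 16 N. The module leans at (150,150) and the pin is in at (435,195). Handing in.

```bash
python3 -c "
from h import *
print(bot.finish_job())"
```

```text
the job is handed in; nothing more can be done
None
```

The job is handed in, at about 25 s of the 72 s allowed: the module leans at 23° in the rest with its orange edge up, the cover is fully shut (flat at 58 mm), and the arm still holds the yellow-knobbed pin through cover and lug, pressing with about 16 N.

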